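# Put the specimen clamp away in the accessory drawer

## Robot

A 6-joint arm with a two-finger parallel gripper is mounted at the origin on the work surface. World frame = base frame: x ahead of the robot, y to its left, z up, the work surface at z = 0. Lengths are in m, angles in rad, forces in N, time in s.
With the tool pointing down it reaches from about 0.25 to 0.725 m from the base axis. Payload 9.7 kg.
Tool frame: the origin (TCP) lies midway between the tips of the shut fingers; the grasp point (between the pads) lies 19 mm behind it (r.grasp_offset is the distance from the TCP to the grasp point, in m); z points along the fingers, y is the direction in which the jaws open and shut (so a half turn about z gives the same grasp; the last joint's range is limited). The gripper opens to 85 mm and grips with 20 to 120 N. Pads are 22 mm wide; open, the fingers measure 114 mm over their backs; the gripper's body (76 mm by 85 mm) begins 54 mm behind the grasp point. The pads swing forward as they close: fully open they stand 13 mm farther back than shut.
Start: joints at [-1.338, 0.087, 0.176, 1.66, 0, 1.571], TCP at [0.127, -0.535, 0.204] pointing down, gripper open.
Joint ranges: [-3.13, 3.13], [-0.85, 1.81], [-1.15, 1.24], [-2.2, 2.28], [-1.44, 1.52], [-3.14, 3.14]. Speed limits (rad/s): [2.22, 2.22, 2.57, 3.14, 3.14, 3.14].

## Interface

Orientations are given as [roll, pitch, yaw] about the fixed x, y, z axes, in that order (R = Rz(yaw) Ry(pitch) Rx(roll)).
In Python, from workcell import r gives the robot as it stands. The module is installed in compiled form; this text tells all that it offers.
- The arm moves only by the tool send_rows, never from a script. Its argument "rows" is a list that holds one entry, the list of rows, each a list of 7 numbers: the turn, a rotation vector about the tool's x, y, z in degrees, then the shift along the tool's x, y, z in m, then the closure, from 0 (fully open) to 1 (shut). In form: [[[rx, ry, rz, x, y, z, hand], ...]]. A call has 1 to 12 rows; each row is the pose to reach, as a shift and turn from the pose commanded when the call began, along the tool's axes at that moment; what a row does not reach only later rows make up. A row lasts 1/8 s, in which the tool goes at most 62.5 mm and 10.7 degrees, less where a joint would pass 70% of its speed; a pose out of reach is approached as far as the arm can. A call with a gripper value outside its range is refused whole. The fingers move at their own pace and stop on an object; the grip force is fixed at half the most. Time passes only in rows, so rows that repeat a pose let the fingers close. It gives the time, the measured TCP pose, the force and the opening at its end, in the units of the state.
- r.get_obs(): the state, without advancing time (a new reading comes with each control period).
- r.get_image(name): name is "side" or "top" or "wrist"; returns (picture, depth): 480x640x3 uint8, blue, green, red; 480x640 float32, m along the optical axis (not along the pixel's ray), 0 where there is no reading.
- r.get_calibration(name): a dict with "fx", "fy", "cx", "cy" (pixels), "dist" ([k1, k2, p1, p2, k3] as OpenCV has them; the pictures are not rectified), "position" and "rotation" of the camera in the world. Camera axes: x right, y up, looking along -z (the intrinsics and any distortion apply to the point x, -y, -z); pixel columns grow to the right and rows downward; lengths in m; the calibration is good to about 2 mm. A picture is of the moment at which its call begins: read the wrist's pose just before it. get_calibration takes no time and is no camera call; for the wrist camera it gives the pose at the moment of the call.
- r.job_done(): hands the job in, once; it reports no verdict.
The state is a dict: "time_s": time; "joint_positions": joint angles; "joint_vel": joint speeds; "joint_efforts": joint torques, N m; "tcp_pos": TCP position; "ee_rot": TCP orientation; "wrist_force": force on the tool from outside, world axes, zero at the start; "moment": the same for the moment, N m; "opening": finger opening in m.
Only numpy, scipy, OpenCV 4.12 (cv2) and the standard library are available. Lean on these libraries where they do the work, as an engineer would, in place of code of your own. Each camera call takes 0.05 s, during which the arm holds its last target.

## Task

Put the specimen clamp (the forked aluminium block with two small cap screws on top) into the open drawer of the accessory unit: set it down flat on its underside on the drawer's floor, without dropping it, and let go. Then slide the drawer fully shut with the clamp inside.

Things in the scene. Friction and masses are not known exactly. Their poses are not given: they have to be found in the camera images.
- clamp: Loose aluminium block, 70 long (x) x 44 wide (y) x 32 mm high (z up), about 0.25 kg, upright on the bench, left or right of the drawer unit. Its +x end is a fork: two 14 mm prongs with a 16 mm slot between, a cap screw (10 mm wide, 5 high) on each. Flat sides: grip across the 44 mm. Origin: centre of underside. Not wanted: a long plain bar, a round load cell, an angle bracket.
- drawer (a joint): Top drawer of the grey two-drawer unit (260 mm deep, 220 wide, 140 high, on the bench, front towards the robot). Value: how far it is open, m; 0 is fully shut on its end stop. Starts 0.13 to 0.17 open, stop at 0.18. Slides with about 1 N friction plus 4 N per m/s and stays where left. The lower drawer is shut and fixed.
- drawer_floor (a point): Centre of the top drawer's inner floor, 79 mm above the bench; moves with it. x points into the unit (the way it shuts), y left, z up. Inside 215 mm long (x), 182 wide (y); 6 mm walls rise 38 mm, the front panel (outer face at x = -128 mm) rises 50 mm above the floor. Uncovered floor: from x = -107 mm to x = -113 mm plus the joint value; the rest is under the unit's top.
- drawer_handle (a point): Middle of the top drawer's handle: a level steel bar 11 mm thick, 100 mm long (along y), 35 mm in front of the front panel, 103 mm above the bench, 37 mm below the unit's top; axes as at the drawer floor. It moves with the drawer and lies at x = -163 mm, z = +24 mm from the floor's centre. The fixed lower drawer has a like handle 40 mm above the bench.
Not all that is in view belongs to the job. Leave any black or orange look-alike of the clamp alone.

How it is judged:
By the outcome, as a careful person would: the job done as asked, in the order asked, and still so for the second after the job is handed in, with the robot touching nothing.
It also fails if it takes over 54 s, if anything falls off the work surface, if the arm or the gripper's body presses on something with over 40 N, if the wrist force passes 120 N, or if a joint passes its speed limit or range.

## Working session

There is one attempt and no reset: what is moved stays moved. The work goes in short steps, Python scripts to look and compute and a tool call to move; the robot and the scene stay as the last step left them, time stands still between calls to the robot, and variables do not carry over. Pictures are saved under pics/ and viewed, and the job is handed in when it is done.

Besides the shell and the picture viewer there is one more tool, called after "Emit:" as a command line: name --argument value ..., lists and objects as JSON in quotes. send_rows: Moves the arm, as the interface text tells. Its arguments: {"type":"object","properties":{"rows":{"type":"array","items":{"type":"array","items":{"type":"array","items":{"type":"number"}}}}},"required":["rows"]}

```bash
mkdir -p pics; cat > h.py <<'E'
import numpy as np,cv2
from workcell import r
from scipy.spatial.transform import Rotation as R
def snap(n,f):
    c=r.get_calibration(n); p,d=r.get_image(n); cv2.imwrite(f'pics/{f}.png',p); np.savez(f'pics/{f}.npz',d=d,p=p,**{k:np.array(v) for k,v in c.items()}); return p,d,c
def ray(c,u,v):
    K=np.array([[c['fx'],0,c['cx']],[0,c['fy'],c['cy']],[0,0,1.]],float)
    q=cv2.undistortPoints(np.array([[[u,v]]],float),K,np.array(c['dist'],float))[0,0]
    M=np.array(c['rotation'],float)
    if M.shape!=(3,3): M=R.from_euler('xyz',M).as_matrix()
    return np.array(c['position'],float),M@np.array([q[0],-q[1],-1.])
def load(f): return dict(np.load(f'pics/{f}.npz'))
def atz(c,u,v,z):
    o,d=ray(c,u,v); return o+d*(z-o[2])/d[2]
def dep(c,u,v):
    o,d=ray(c,u,v); return o+d*c['d'][int(round(v)),int(round(u))]
def tri(c1,p1,c2,p2):
    o1,d1=ray(c1,*p1);o2,d2=ray(c2,*p2)
    A=np.stack([d1,-d2],1);t=np.linalg.lstsq(A,o2-o1,rcond=None)[0]
    a=o1+d1*t[0];b=o2+d2*t[1];return (a+b)/2,np.linalg.norm(a-b)
def crop(f,u0,v0,u1,v1,s,out):
    p=cv2.imread(f'pics/{f}.png')[v0:v1,u0:u1]; cv2.imwrite(f'pics/{out}.png',cv2.resize(p,None,fx=s,fy=s,interpolation=cv2.INTER_CUBIC))
E
python3 - <<'E'
from h import *
for n in('side','top','wrist'):
    p,d,c=snap(n,n+'0'); print(n,{k:np.round(v,3).tolist() for k,v in c.items()})
print(r.get_obs(), r.grasp_offset)
E
```

```text
side {'fx': 543.662, 'fy': 543.662, 'cx': 320.423, 'cy': 234.611, 'dist': [0.02, 0.0, 0.0, 0.0, 0.0], 'position': [0.369, -0.93, 0.979], 'rotation': [0.805, 0.01, -0.292]}
top {'fx': 623.448, 'fy': 623.448, 'cx': 318.501, 'cy': 238.07, 'dist': [-0.088, 0.0, 0.0, 0.0, 0.0], 'position': [0.42, -0.062, 1.424], 'rotation': [0.143, 0.017, -1.593]}
wrist {'fx': 380.543, 'fy': 380.543, 'cx': 312.66, 'cy': 241.211, 'dist': [-0.028, 0.0, 0.0, 0.0, 0.0], 'position': [0.204, -0.517, 0.375], 'rotation': [-0.313, 0.001, -1.338]}
{'time_s': 0.15, 'joint_positions': array([-1.33799849e+00,  8.73120925e-02,  1.75326458e-01,  1.65979655e+00,
        4.49144661e-05,  1.57079246e+00]), 'joint_vel': array([ 0.0004996 , -0.001085  ,  0.00293091,  0.00023288,  0.00166871,
        0.00024824]), 'joint_efforts': array([ 1.28581352e-03, -5.20762002e+01,  4.65045118e+01,  1.38012576e-02,
        1.27166636e-04, -1.74350509e-05]), 'tcp_pos': array([ 0.12685332, -0.53496733,  0.20336313]), 'ee_rot': array([-3.14060680e+00, -4.49182556e-05,  2.32801657e-01]), 'wrist_force': array([ 0.72487661, -0.31730652,  0.72513425]), 'moment': array([ 0.06236276,  0.01432202, -0.00214269]), 'opening': 0.08554997724251241} 0.0187
```

View pics/top0.png

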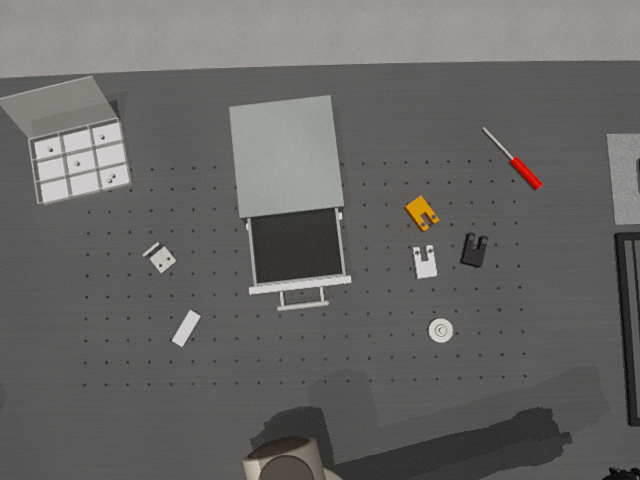

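View pics/side0.png

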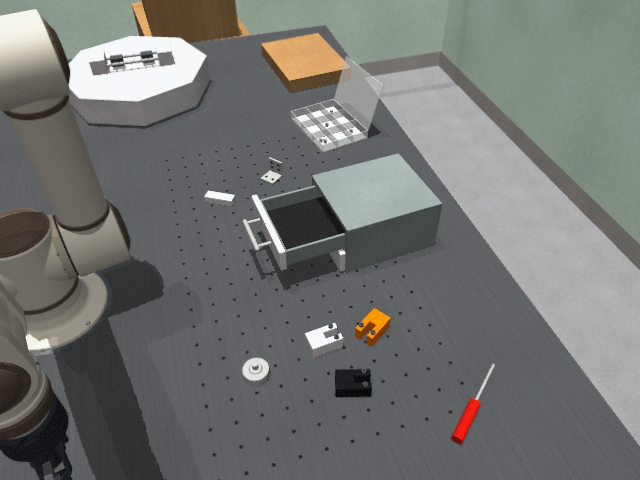

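Seen from the top camera: the aluminium fork is at (425,262) and at (324,340) in the side view. Orange (423,213) and black (475,250) are look-alikes. The plain bar is at (186,328), the load cell at (440,330) and the bracket at (160,257). The aluminium fork with two screws fits the description. The open drawer is at (297,247), with its handle at (302,299). I'll confirm this in crops.

```bash
python3 - <<'E'
from h import *
crop('top0',390,170,510,290,6,'c1'); crop('side0',290,300,410,400,7,'c2'); crop('top0',220,190,370,320,5,'c3');crop('side0',235,180,355,280,6,'c4')
E
```

```text
(no output)
```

View pics/c1.png

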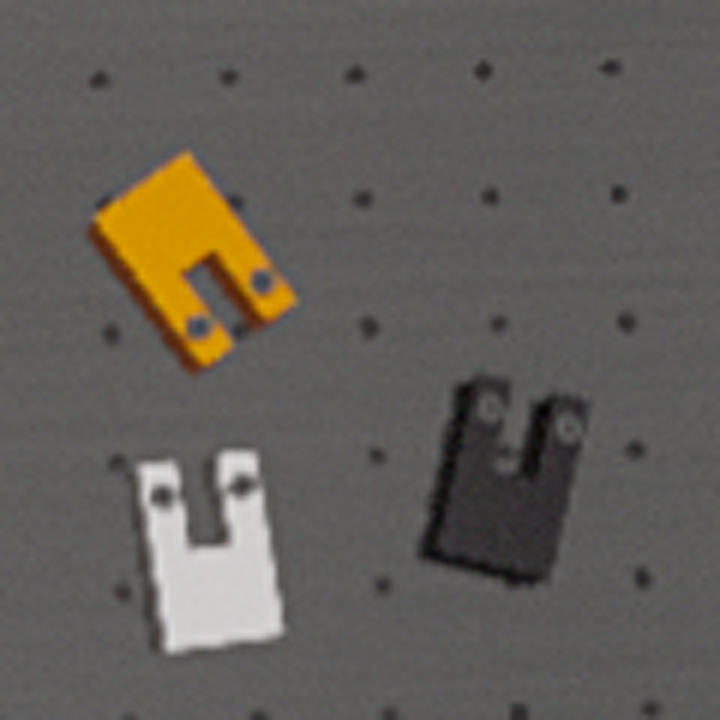

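View pics/c2.png

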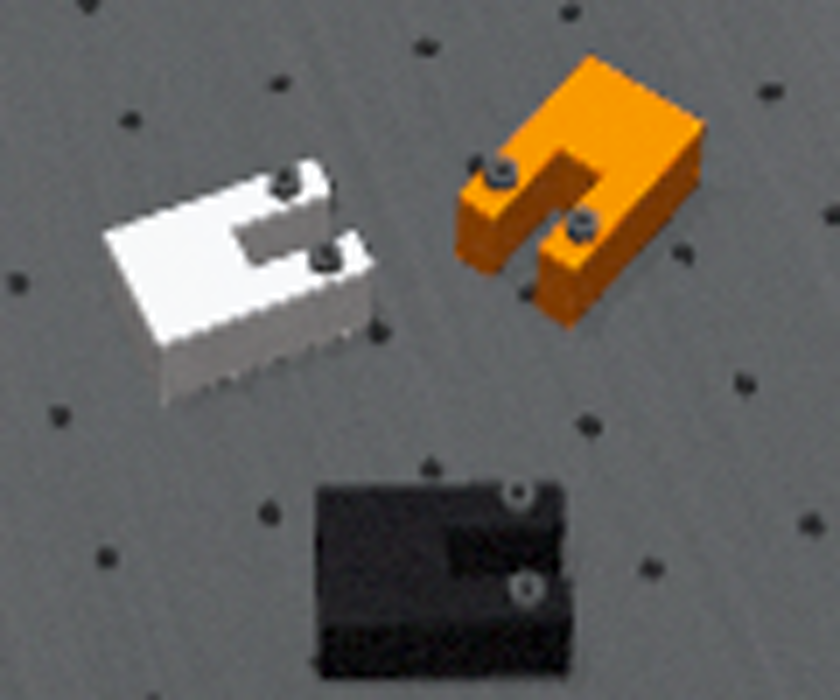

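View pics/c3.png

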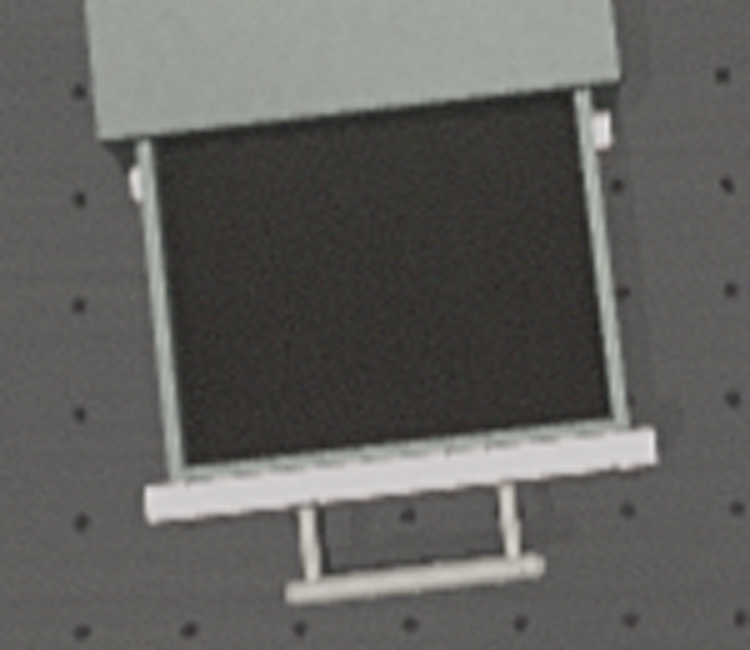

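View pics/c4.png

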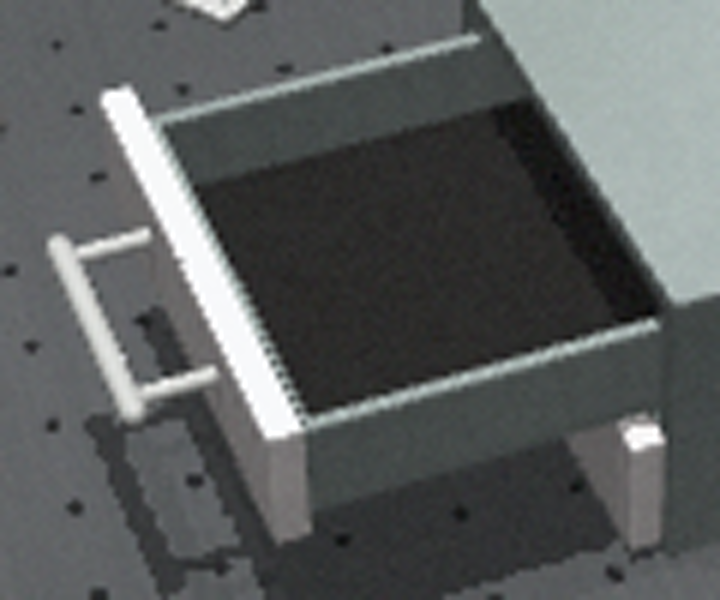

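```bash
python3 - <<'E'
from h import *
t=load('top0');s=load('side0')
T=lambda u,v:(390+u/6-.4,170+v/6-.4);S=lambda u,v:(290+u/7-.4,300+v/7-.4)
for n,a,b in[('forkL',(137,465),(315,160)),('forkR',(258,452),(372,262)),('rearL',(163,655),(105,235)),('rearR',(285,632),(165,343)),('screwL',(162,496),(286,178)),('screwR',(241,487),(325,256))]:
    p,e=tri(t,T(*a),s,S(*b));print(n,p.round(4),e.round(4),'d',dep(t,*T(*a)).round(4),'z32',atz(t,*T(*a),.032)[:2].round(4),atz(s,*S(*b),.032)[:2].round(4))
print('rear interior depth', dep(t,*T(220,600)).round(4))
T=lambda u,v:(220+u/5-.4,190+v/5-.4);S=lambda u,v:(235+u/6-.4,180+v/6-.4)
for n,a,b in[('hL',(290,594),(60,240)),('hR',(541,566),(132,412))]:
    p,e=tri(t,T(*a),s,S(*b));print(n,p.round(4),e.round(4),'z',atz(t,*T(*a),.103)[:2].round(4),atz(s,*S(*b),.103)[:2].round(4),dep(s,*S(*b)).round(4))
for u,v in[(98,140),(619,78)]: print('unit front corners',atz(t,*T(u,v),.14).round(4))
for u,v in[(200,460),(600,412),(200,200),(560,150),(380,300)]: print('floor',dep(t,*T(u,v)).round(4))
E
```

```text
forkL [ 0.5949 -0.2541  0.0314] 0.0016 d [ 0.5991 -0.258   0.0043] z32 [ 0.5956 -0.2542] [ 0.5939 -0.2546]
forkR [ 0.5981 -0.2989  0.037 ] 0.0013 d [ 0.6036 -0.3054 -0.0007] z32 [ 0.5994 -0.2999] [ 0.5987 -0.2955]
rearL [ 0.5246 -0.2612  0.0302] 0.001 d [ 0.526  -0.2647  0.0052] z32 [ 0.524  -0.2608] [ 0.5248 -0.2624]
rearR [ 0.5311 -0.3064  0.0344] 0.0003 d [ 5.340e-01 -3.125e-01 -2.000e-04] z32 [ 0.5315 -0.3068] [ 0.5314 -0.3048]
screwL [ 0.5826 -0.2622  0.0373] 0.0009 d [ 0.5831 -0.2624  0.0361] z32 [ 0.5836 -0.263 ] [ 0.5834 -0.2584]
screwR [ 0.5854 -0.2921  0.0361] 0.0009 d [ 0.5858 -0.2922  0.0362] z32 [ 0.5863 -0.2928] [ 0.5859 -0.2893]
rear interior depth [ 0.5435 -0.2822  0.0375]
hL [0.4634 0.0451 0.1058] 0.001 z [0.463  0.0454] [0.4643 0.0482] [0.4636 0.0415 0.109 ]
hR [ 0.4717 -0.0608  0.1086] 0.0012 z [ 0.4725 -0.0609] [ 0.4717 -0.0553] [ 0.4714 -0.0583  0.106 ]
unit front corners [0.653  0.1207 0.14  ]
unit front corners [ 0.6739 -0.0985  0.14  ]
floor [0.5218 0.0848 0.0858]
floor [ 0.5387 -0.0878  0.0843]
floor [0.6359 0.0843 0.0812]
floor [ 0.6531 -0.0734  0.0875]
floor [0.5905 0.0065 0.0776]
```

```bash
cat >> h.py <<'E'
def go(x,y,z,yawdeg):
    o=r.get_obs(); M=R.from_euler('xyz',o['ee_rot']); T=R.from_euler('xyz',[180,0,yawdeg],degrees=True)
    print('shift',(M.inv().apply(np.array([x,y,z])-o['tcp_pos'])).round(4),'turn',(M.inv()*T).as_rotvec(degrees=True).round(2),'tcp',o['tcp_pos'].round(4),'f',o['wrist_force'].round(1),'open',round(o['opening'],4),'t',o['time_s'])
E
python3 -c "
from h import *
go(.52,-.281,.2,6)"
```

```text
shift [ 0.4411 -0.1564  0.0035] turn [-0.06  0.    7.34] tcp [ 0.1269 -0.535   0.2034] f [ 0.7 -0.3  0.7] open 0.0855 t 0.15
```

Emit:
send_rows --rows '[[[0,0,1,0.04,-0.014,0,0],[0,0,2,0.09,-0.032,0,0],[0,0,3,0.14,-0.05,0,0],[0,0,4,0.195,-0.069,0,0],[0,0,5,0.25,-0.089,0,0],[0,0,6,0.3,-0.106,0,0],[0,0,7,0.35,-0.124,0,0],[0,0,7.3,0.395,-0.14,0.002,0],[0,0,7.3,0.425,-0.151,0.003,0.2],[0,0,7.3,0.441,-0.156,0.003,0.2],[0,0,7.3,0.441,-0.156,0.003,0.2],[0,0,7.3,0.441,-0.156,0.003,0.2]]]'

```text
time_s: 1.65
tcp_pos: [0.5192, -0.2823, 0.201]
ee_rot: [3.142, 0.0, 0.105]
wrist_force: [-0.3, 0.5, -0.0]
opening: 0.0683
```

```bash
python3 - <<'E'
from h import *
p,d,c=snap('wrist','w1'); go(.556,-.281,.06,6); print(c['position'],c['rotation'])
E
```

```text
shift [0.0368 0.0023 0.1412] turn [ 0.01 -0.   -0.03] tcp [ 0.5192 -0.2825  0.2012] f [-0.1  0.8 -0.9] open 0.0686 t 1.7
[ 0.59830696 -0.27378118  0.37233061] [-3.13562058e-01 -4.44044859e-05 -1.46641008e+00]
```

View pics/w1.png

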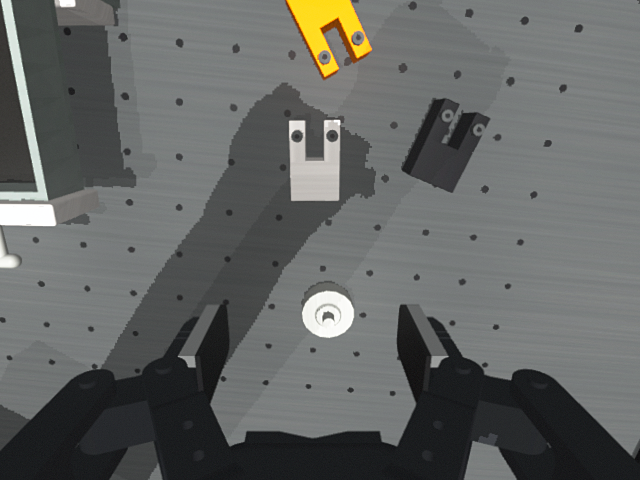

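The wrist view shows the aluminium fork at (290..340, 120..200), square to the gripper. The load cell (328,312) lies between the fingers. The black look-alike is at (447,145), clear to the right.

```bash
python3 - <<'E'
from h import *
w=load('w1');crop('w1',270,100,360,215,5,'c5');t=load('top0');s=load('side0')
for u,v in[(289.5,120.5),(339.5,121),(290.5,200.5),(339,200.5)]: print(atz(w,u,v,.032).round(4))
for p,z in [((315,185),.032),((328,312),.03)]: print(dep(w,*p).round(4))
T=lambda u,v:(390+u/6-.4,170+v/6-.4)
for a,b in[((137,465),(289.5,120.5)),((258,452),(339.5,121)),((163,655),(290.5,200.5)),((285,632),(339,200.5))]:
  p,e=tri(t,T(*a),w,b);print(p.round(4),round(e,4))
E
```

```text
[ 0.5944 -0.2543  0.032 ]
[ 0.5984 -0.2969  0.032 ]
[ 0.5251 -0.2612  0.032 ]
[ 0.5297 -0.3051  0.032 ]
[ 0.5418 -0.2818  0.0336]
[ 0.4138 -0.3088  0.0279]
[ 0.5948 -0.2541  0.0344] 0.0011
[ 0.5979 -0.2965  0.0479] 0.0017
[ 0.5243 -0.2612  0.0286] 0.0003
[ 0.531  -0.3049  0.0393] 0.0012
```

View pics/c5.png

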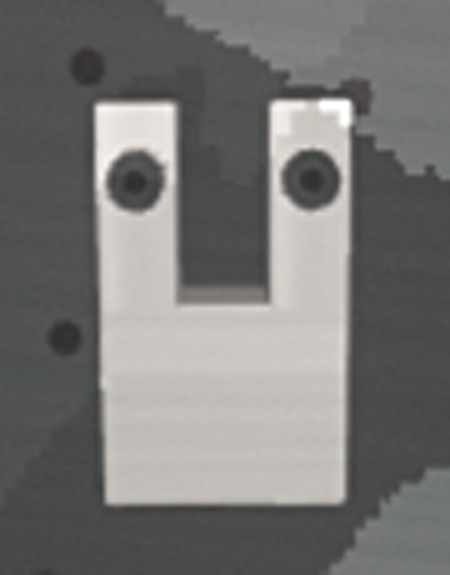

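Emit:
send_rows --rows '[[[0,0,0,0.02,0.001,0.02,0.2],[0,0,0,0.038,0.001,0.05,0.2],[0,0,0,0.038,0.001,0.09,0.2],[0,0,0,0.038,0.001,0.125,0.2],[0,0,0,0.038,0.001,0.15,0.2],[0,0,0,0.038,0.001,0.15,0.2],[0,0,0,0.038,0.001,0.15,0.2]]]'

```text
time_s: 2.58
tcp_pos: [0.5583, -0.2789, 0.0515]
ee_rot: [3.141, -0.001, 0.105]
wrist_force: [0.8, 0.3, 0.2]
opening: 0.0685
```

```bash
python3 - <<'E'
from h import *
p,d,c=snap('wrist','w2'); go(.557,-.280,.005,6.2)
p,d,c=snap('side','s2');crop('s2',240,260,400,380,5,'c6')
E
```

```text
shift [-0.0017  0.0007  0.0471] turn [ 0.05 -0.08 -0.18] tcp [ 0.5586 -0.279   0.0521] f [-0.8 -0.6  0.3] open 0.0684 t 2.625
```

View pics/w2.png

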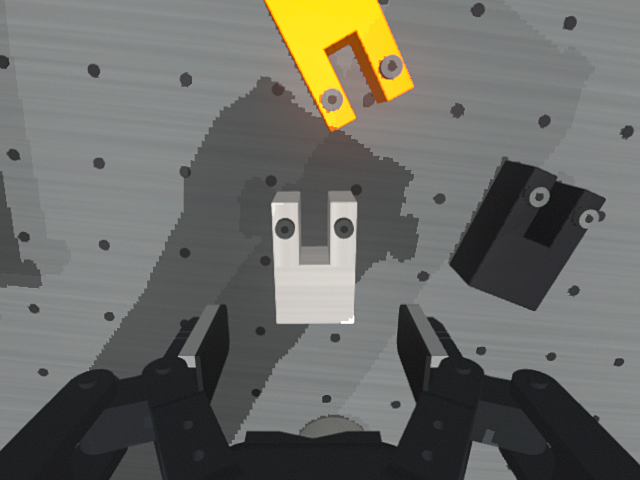

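View pics/c6.png

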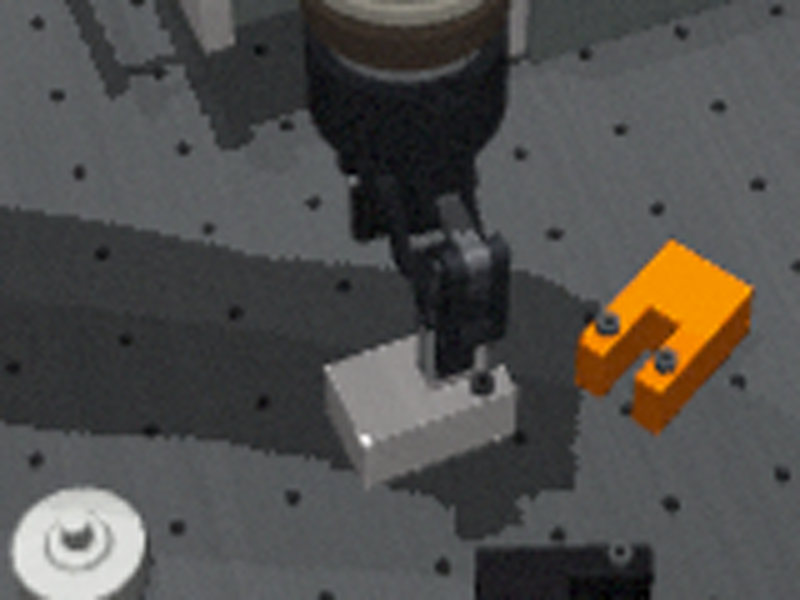

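The clamp at (315,258) is centred between the fingers, with black and orange both clear. Next I descend and grip.

Emit:
send_rows --rows '[[[0,0,0,-0.002,0.001,0.02,0.2],[0,0,0,-0.002,0.001,0.036,0.2],[0,0,0,-0.002,0.001,0.046,0.2],[0,0,0,-0.002,0.001,0.046,0.2],[0,0,0,-0.002,0.001,0.046,0.35],[0,0,0,-0.002,0.001,0.046,0.45],[0,0,0,-0.002,0.001,0.046,0.6],[0,0,0,-0.002,0.001,0.046,0.8],[0,0,0,-0.002,0.001,0.046,1],[0,0,0,-0.002,0.001,0.046,1],[0,0,0,-0.002,0.001,0.046,1]]]'

```text
time_s: 4.05
tcp_pos: [0.556, -0.2798, 0.0048]
ee_rot: [-3.142, 0.0, 0.105]
wrist_force: [0.3, 0.3, 0.2]
opening: -0.0001
```

Emit:
send_rows --rows '[[[0,0,0,0,0,-0.01,1],[0,0,0,0,0,-0.03,1],[0,0,0,0,0,-0.07,1],[0,0,0,0,0,-0.12,1],[0,0,0,0,0,-0.17,1],[0,0,0,0,0,-0.2,1],[0,0,0,0,0,-0.21,1],[0,0,0,0,0,-0.21,1]]]'

```text
time_s: 5.05
tcp_pos: [0.5562, -0.2799, 0.2153]
ee_rot: [3.141, -0.001, 0.105]
wrist_force: [-0.6, -0.5, -0.3]
opening: 0.0
```

```bash
python3 - <<'E'
from h import *
p,d,c=snap('wrist','w3'); crop('w3',150,150,450,450,2,'c7'); go(.594,.005,.21,5.2)
E
```

```text
shift [ 0.0679 -0.2792  0.0042] turn [-0.03  0.04  0.84] tcp [ 0.5559 -0.2798  0.2141] f [-0.3  0.4 -0.7] open -0.0001 t 5.1
```

View pics/w3.png

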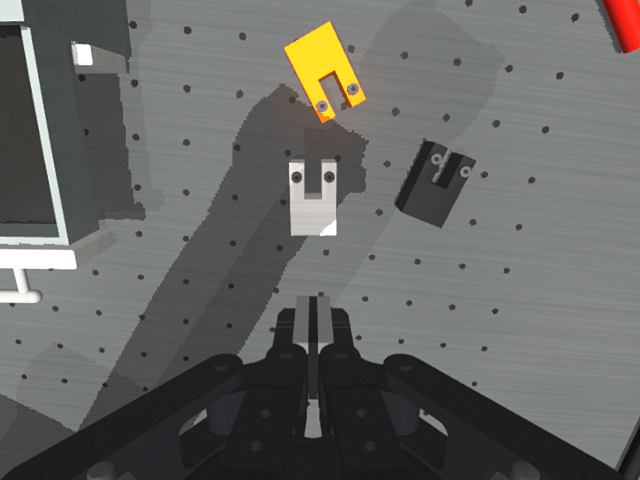

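The fingers shut on nothing (opening 0), and the clamp is still on the bench at (313,198). I'll find out where it is now and why.

```bash
python3 - <<'E'
from h import *
w=load('w3')
for u,v in[(289.5,159.5),(337,159),(290.5,235),(336.5,235)]: print(atz(w,u,v,.032).round(4))
for u,v in[(315,215),(300,310),(327,310)]: print(dep(w,u,v).round(4))
snap('side','s3');snap('top','t3');crop('s3',240,180,400,380,4,'c8');crop('t3',360,130,510,300,4,'c9')
E
```

```text
[ 0.5972 -0.254   0.032 ]
[ 0.6022 -0.2973  0.032 ]
[ 0.5252 -0.2613  0.032 ]
[ 0.5299 -0.3058  0.032 ]
[ 0.5479 -0.2828  0.0333]
[ 0.5672 -0.2737  0.26  ]
[ 0.5685 -0.2836  0.2606]
```

View pics/c8.png

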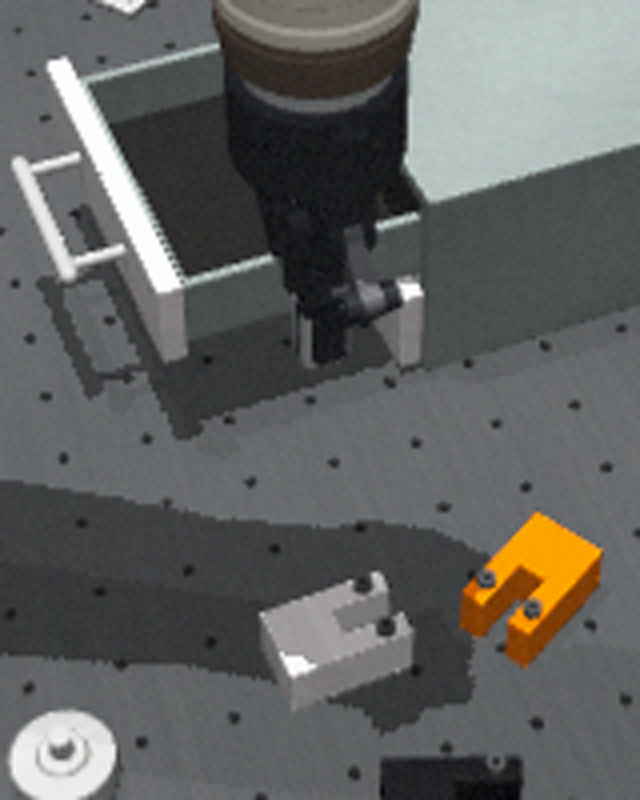

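View pics/c9.png

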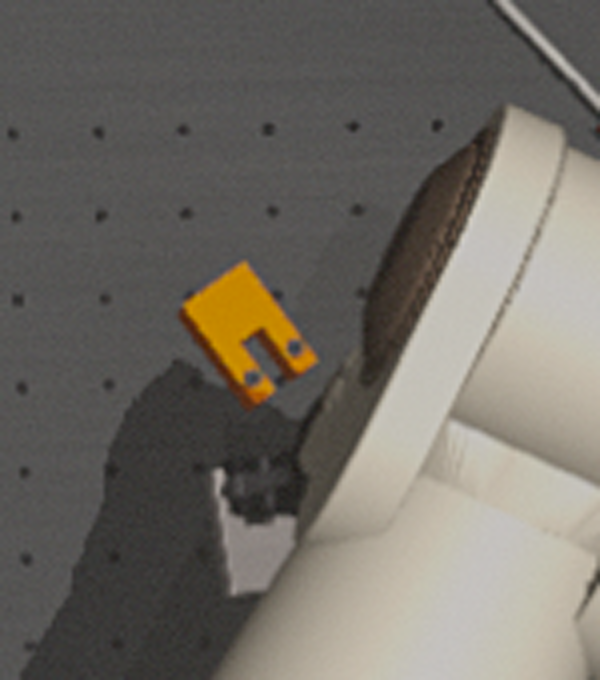

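```bash
python3 - <<'E'
from h import *
w=load('w3');s=load('s3')
for v in range(290,420,10): print(v,[dep(w,u,v).round(3).tolist() for u in(301,325)])
for v in range(258,275,2): print(v,[dep(s,u,v).round(3).tolist() for u in(316,321)])
print(tri(w,(313,296),s,(321,270)))
crop('w3',230,270,400,430,4,'c10');crop('s3',290,220,350,280,10,'c11')
E
```

```text
290 [[0.453, -0.278, 0.002], [0.456, -0.304, 0.001]]
300 [[0.567, -0.274, 0.252], [0.568, -0.283, 0.251]]
310 [[0.567, -0.274, 0.259], [0.568, -0.283, 0.26]]
320 [[0.567, -0.274, 0.267], [0.568, -0.283, 0.268]]
330 [[0.566, -0.275, 0.273], [0.568, -0.283, 0.273]]
340 [[0.567, -0.275, 0.28], [0.568, -0.282, 0.279]]
350 [[0.568, -0.275, 0.287], [0.569, -0.282, 0.287]]
360 [[0.569, -0.275, 0.293], [0.569, -0.282, 0.292]]
370 [[0.569, -0.275, 0.297], [0.569, -0.282, 0.297]]
380 [[0.569, -0.275, 0.302], [0.57, -0.282, 0.302]]
390 [[0.565, -0.275, 0.301], [0.567, -0.282, 0.303]]
400 [[0.555, -0.276, 0.293], [0.564, -0.282, 0.303]]
410 [[0.551, -0.277, 0.293], [0.551, -0.284, 0.292]]
258 [[0.545, -0.292, 0.285], [0.547, -0.317, 0.31]]
260 [[0.547, -0.287, 0.275], [0.547, -0.317, 0.305]]
262 [[0.547, -0.286, 0.268], [0.548, -0.316, 0.298]]
264 [[0.546, -0.287, 0.264], [0.555, -0.29, 0.265]]
266 [[0.547, -0.287, 0.258], [0.554, -0.294, 0.263]]
268 [[0.546, -0.287, 0.254], [0.555, -0.291, 0.255]]
270 [[0.547, -0.286, 0.247], [0.554, -0.292, 0.251]]
272 [[0.605, -0.072, -0.003], [0.615, -0.081, 0.003]]
274 [[0.604, -0.079, -0.003], [0.615, -0.083, -0.002]]
(array([ 0.55948441, -0.27848921,  0.23407034]), np.float64(0.002815072659373852))
```

View pics/c10.png

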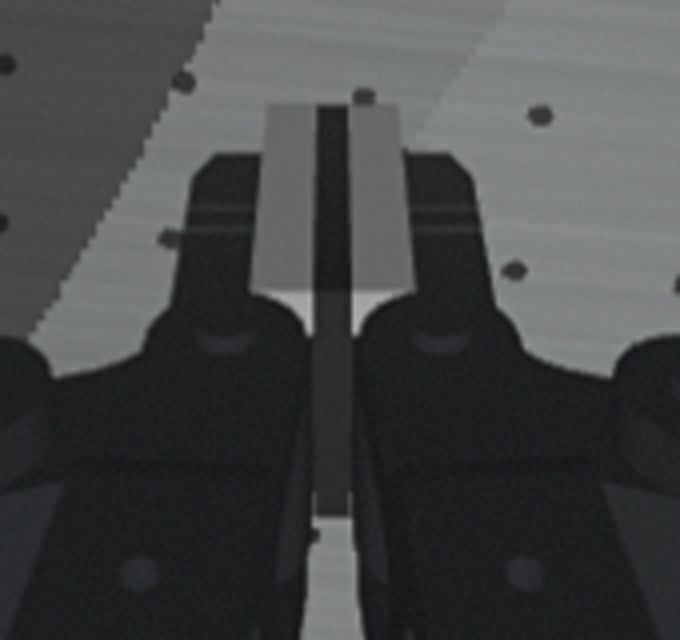

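View pics/c11.png

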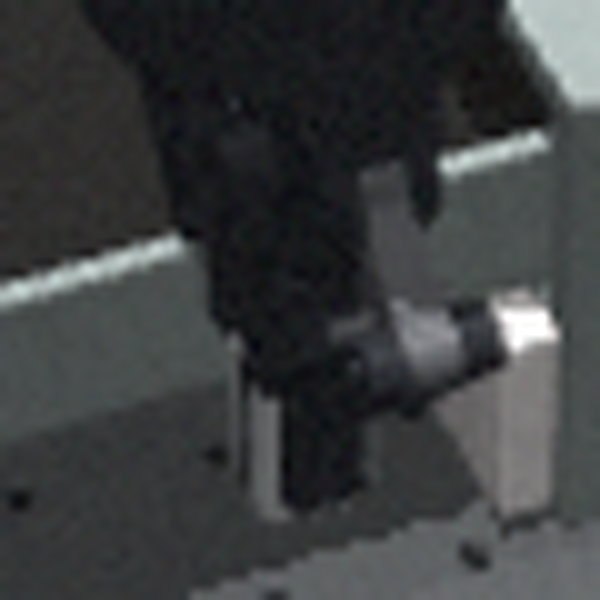

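```bash
python3 - <<'E'
from h import *
w=load('w3');s=load('s3');ex=np.array([np.cos(.105),np.sin(.105),0]);P=np.array([.556,-.28,.214])
for v in(295,296,297):
    o,d=ray(w,313,v);k=(11e-3-(o-P)@ex)/(d@ex);print(v,(o+k*d).round(4))
for p in[(316.5,271.5),(320,271)]:
    o,d=ray(s,*p)
    for y in(-.283,-.288,-.293): print(p,(o+d*(y-o[1])/d[1]).round(4))
for v in(430,440,450,460,470,478): print(v,[dep(w,u,v).round(3).tolist() for u in(230,290,314,340,400)])
w=load('w1')
print('open fingers')
for v in(306,310,320,340,356,362): print(v,[dep(w,u,v).round(3).tolist() for u in(222,215,205,403,410)])
for v in(440,450,460,470): print(v,[dep(w,u,v).round(3).tolist() for u in(260,314,360)])
print(w['position'])
E
```

```text
295 [ 0.5669 -0.2786  0.2458]
296 [ 0.5669 -0.2786  0.2467]
297 [ 0.5669 -0.2786  0.2476]
(316.5, 271.5) [ 0.5483 -0.283   0.2394]
(316.5, 271.5) [ 0.5469 -0.288   0.2451]
(316.5, 271.5) [ 0.5455 -0.293   0.2508]
(320, 271) [ 0.555  -0.283   0.2385]
(320, 271) [ 0.5535 -0.288   0.2443]
(320, 271) [ 0.5521 -0.293   0.25  ]
430 [[0.548, -0.257, 0.3], [0.57, -0.273, 0.321], [0.261, -0.313, 0.003], [0.575, -0.283, 0.324], [0.554, -0.305, 0.301]]
440 [[0.573, -0.261, 0.327], [0.566, -0.273, 0.319], [0.566, -0.279, 0.319], [0.574, -0.283, 0.327], [0.552, -0.305, 0.302]]
450 [[0.572, -0.262, 0.329], [0.566, -0.274, 0.322], [0.569, -0.279, 0.324], [0.574, -0.283, 0.328], [0.576, -0.295, 0.329]]
460 [[0.635, -0.271, 0.387], [0.568, -0.274, 0.326], [0.568, -0.279, 0.326], [0.57, -0.284, 0.327], [0.575, -0.295, 0.331]]
470 [[0.572, -0.263, 0.334], [0.567, -0.274, 0.328], [0.567, -0.279, 0.328], [0.568, -0.284, 0.328], [0.574, -0.294, 0.333]]
478 [[0.574, -0.263, 0.337], [0.567, -0.274, 0.33], [0.567, -0.279, 0.329], [0.57, -0.284, 0.331], [0.578, -0.293, 0.337]]
open fingers
306 [[0.527, -0.247
[... 366 characters left out ...]
5, -0.248, 0.247], [0.521, -0.248, 0.257], [0.527, -0.246, 0.265], [0.523, -0.316, 0.248], [0.528, -0.315, 0.256]]
356 [[0.511, -0.249, 0.251], [0.516, -0.248, 0.259], [0.524, -0.247, 0.27], [0.516, -0.317, 0.248], [0.523, -0.316, 0.258]]
362 [[0.508, -0.249, 0.251], [0.515, -0.248, 0.26], [0.521, -0.247, 0.27], [0.514, -0.317, 0.249], [0.521, -0.316, 0.259]]
440 [[0.529, -0.269, 0.306], [0.531, -0.281, 0.306], [0.531, -0.292, 0.305]]
450 [[0.529, -0.27, 0.308], [0.53, -0.281, 0.308], [0.531, -0.291, 0.308]]
460 [[0.53, -0.27, 0.312], [0.532, -0.281, 0.312], [0.533, -0.29, 0.312]]
470 [[0.531, -0.27, 0.315], [0.532, -0.281, 0.314], [0.532, -0.29, 0.314]]
[ 0.59830696 -0.27378118  0.37233061]
```

The cause is clear. Two cameras put the shut fingertips at z≈0.246 while the reported TCP z is 0.214. The gripper body also sits about 74 mm behind the tips. So the real tips are about 31 mm short of the reported TCP, and the fingers closed just above the clamp. I'll correct for 31 mm and re-grasp gently.

Emit:
send_rows --rows '[[[0,0,0,0.002,0,0.02,0.1],[0,0,0,0.002,0,0.06,0.2],[0,0,0,0.002,0,0.11,0.2],[0,0,0,0.002,0,0.155,0.2],[0,0,0,0.002,0,0.18,0.2],[0,0,0,0.002,0,0.195,0.2],[0,0,0,0.002,0,0.21,0.2],[0,0,0,0.002,0,0.21,0.2]]]'

```text
time_s: 6.2
tcp_pos: [0.5576, -0.2794, 0.004]
ee_rot: [-3.141, 0.001, 0.105]
wrist_force: [0.8, 0.2, -0.4]
opening: 0.0682
```

```bash
python3 - <<'E'
from h import *
p,d,c=snap('wrist','w4'); go(.558,-.280,-.029,6.2)
E
```

```text
shift [-0.0001  0.0004  0.034 ] turn [-0.    0.   -0.16] tcp [ 0.558  -0.2796  0.005 ] f [-0.8 -0.2  0.7] open 0.0684 t 6.25
```

View pics/w4.png

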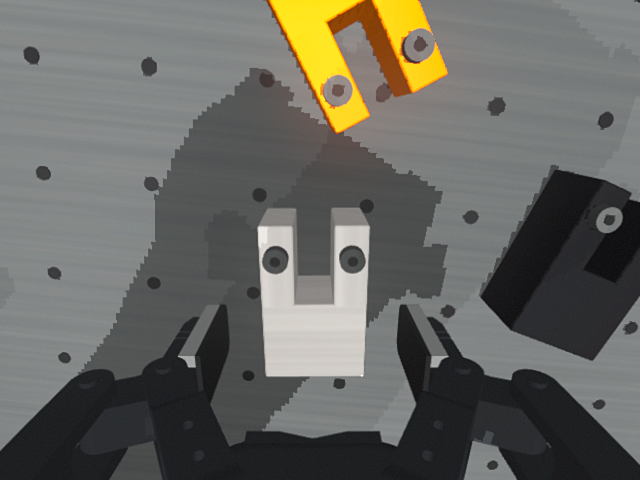

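The clamp (258..370, 210..376) lies just below and between the tips. I descend another 34 mm and close.

Emit:
send_rows --rows '[[[0,0,0,0,0,0.012,0.2],[0,0,0,0,0,0.022,0.2],[0,0,0,0,0,0.03,0.2],[0,0,0,0,0,0.034,0.2],[0,0,0,0,0,0.034,0.2]]]'

```text
time_s: 6.88
tcp_pos: [0.5579, -0.2795, -0.0294]
ee_rot: [-3.141, 0.0, 0.105]
wrist_force: [0.2, 0.7, 0.7]
opening: 0.0686
```

Emit:
send_rows --rows '[[[0,0,0,0,0,0,0.35],[0,0,0,0,0,0,0.45],[0,0,0,0,0,0,0.6],[0,0,0,0,0,0,0.8],[0,0,0,0,0,0,1],[0,0,0,0,0,0,1],[0,0,0,0,0,0,1]]]'

```text
time_s: 7.75
tcp_pos: [0.5583, -0.2798, -0.0285]
ee_rot: [3.141, -0.001, 0.105]
wrist_force: [-0.7, -0.3, 5.7]
opening: 0.0434
```

Gripped (opening 43.4 mm). Next I lift and check.

Emit:
send_rows --rows '[[[0,0,0,0,0,-0.01,1],[0,0,0,0,0,-0.03,1],[0,0,0,0,0,-0.07,1],[0,0,0,0,0,-0.12,1],[0,0,0,0,0,-0.165,1],[0,0,0,0,0,-0.19,1],[0,0,0,0,0,-0.2,1],[0,0,0,0,0,-0.2,1]]]'

```text
time_s: 8.75
tcp_pos: [0.5581, -0.2796, 0.1712]
ee_rot: [3.141, -0.0, 0.105]
wrist_force: [-0.1, 0.3, -4.4]
opening: 0.0436
```

```bash
python3 - <<'E'
from h import *
p,d,c=snap('wrist','w5'); go(.594,.005,.17,5.2)
snap('side','s5');crop('s5',240,180,400,330,4,'c12')
for u,v in[(315,360),(315,375),(280,380)]: print(dep(load('w5'),u,v))
E
```

```text
shift [ 6.600e-02 -2.791e-01  2.000e-04] turn [-0.03  0.05  0.84] tcp [ 0.5578 -0.2795  0.1701] f [ 0.3 -0.2 -3.3] open 0.0433 t 8.8
[ 0.55927823 -0.28003838  0.23197673]
[ 0.55423109 -0.28057383  0.23332273]
[ 0.55077865 -0.26883444  0.23314714]
```

View pics/w5.png

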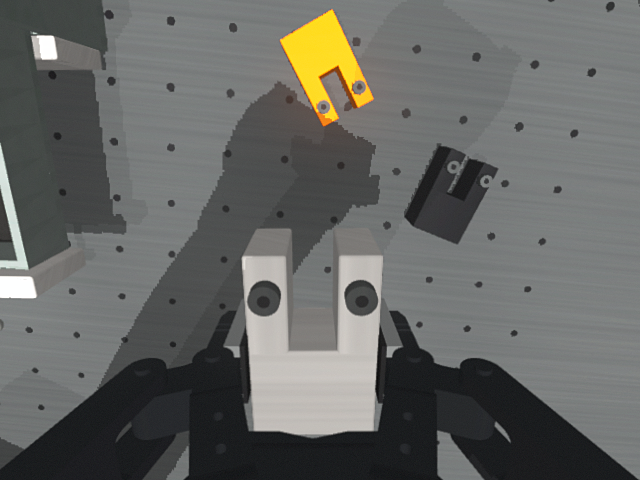

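View pics/c12.png

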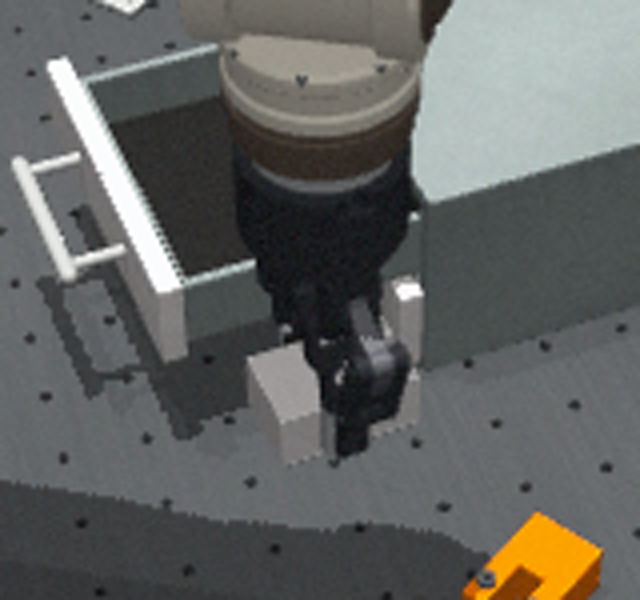

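Clamp held level. Now I carry it over the drawer.

Emit:
send_rows --rows '[[[0,0,0.1,0.004,-0.015,0,1],[0,0,0.2,0.011,-0.05,0,1],[0,0,0.4,0.022,-0.1,0,1],[0,0,0.6,0.034,-0.15,0,1],[0,0,0.8,0.045,-0.2,0,1],[0,0,0.8,0.055,-0.245,0,1],[0,0,0.8,0.06,-0.268,0,1],[0,0,0.8,0.062,-0.278,0,1],[0,0,0.8,0.062,-0.278,0,1],[0,0,0.8,0.062,-0.278,0,1]]]'

```text
time_s: 10.1
tcp_pos: [0.5903, 0.0025, 0.1707]
ee_rot: [3.141, 0.0, 0.091]
wrist_force: [-0.3, -0.3, -3.1]
opening: 0.043
```

```bash
python3 - <<'E'
from h import *
p,d,c=snap('wrist','w6'); go(.5903,.0034,.055,5.2)
snap('side','s6');crop('s6',220,140,420,290,4,'c13')
E
```

```text
shift [ 1.000e-04 -1.000e-03  1.158e-01] turn [ 0.01  0.01 -0.03] tcp [0.5903 0.0024 0.1708] f [-0.3  0.  -3.7] open 0.0429 t 10.15
```

View pics/w6.png

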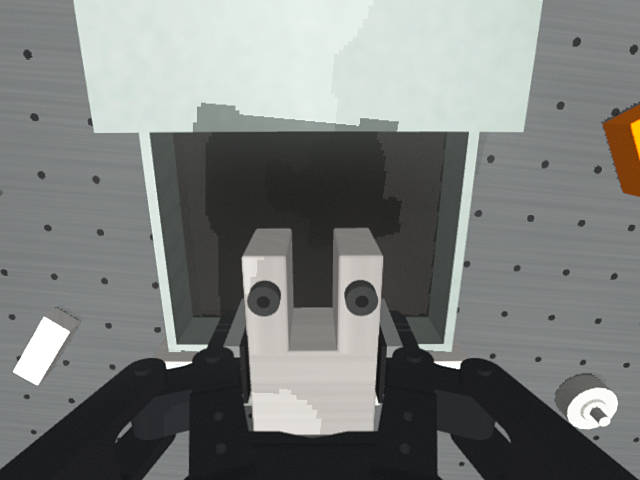

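View pics/c13.png

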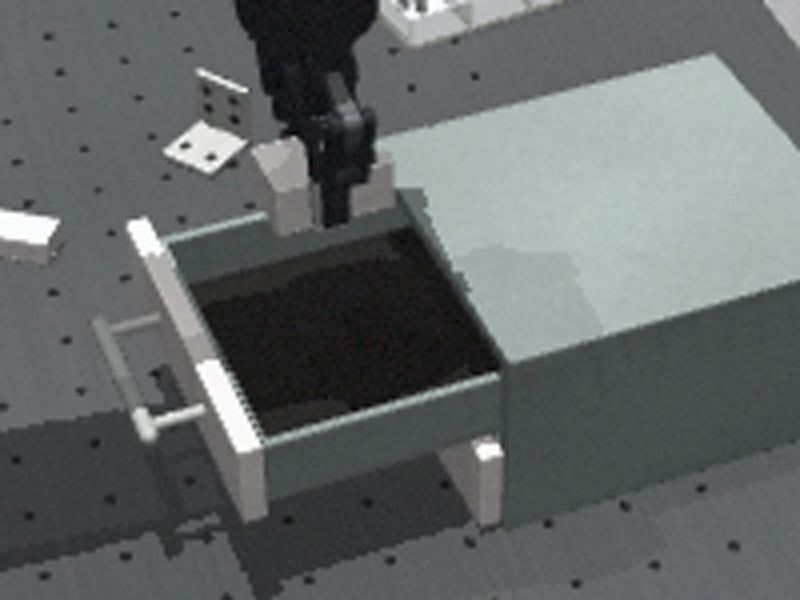

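```bash
python3 - <<'E'
from h import *
w=load('w6');s=load('s6')
crop('w6',140,100,490,365,2.2,'c14')
a=atz(w,94,132,.14);b=atz(w,525,132,.14);print('unit front',a.round(4),b.round(4),np.degrees(np.arctan2(-(a-b)[0],(a-b)[1])))
for p in[(174,347),(453,347)]: print('wall top front',atz(w,*p,.117).round(4))
f=[dep(w,u,v)[2] for u in range(220,390,8) for v in range(150,220,8)];print('floor z wrist',np.median(f),np.std(f))
f=[dep(s,u,v)[2] for u in range(285,330,4) for v in range(212,235,4)];print('floor z side',np.median(f),np.std(f))
print('unit top',dep(w,300,60))
E
```

```text
unit front [0.653  0.1218 0.14  ] [ 0.6731 -0.0996  0.14  ] 5.172360288271908
wall top front [0.512  0.0915 0.117 ]
wall top front [ 0.5293 -0.0996  0.117 ]
floor z wrist 0.08097150634046593 0.01851458592515906
floor z side 0.07941605277323666 0.001839352900345673
unit top [0.69560667 0.01849589 0.14213138]
```

View pics/c14.png

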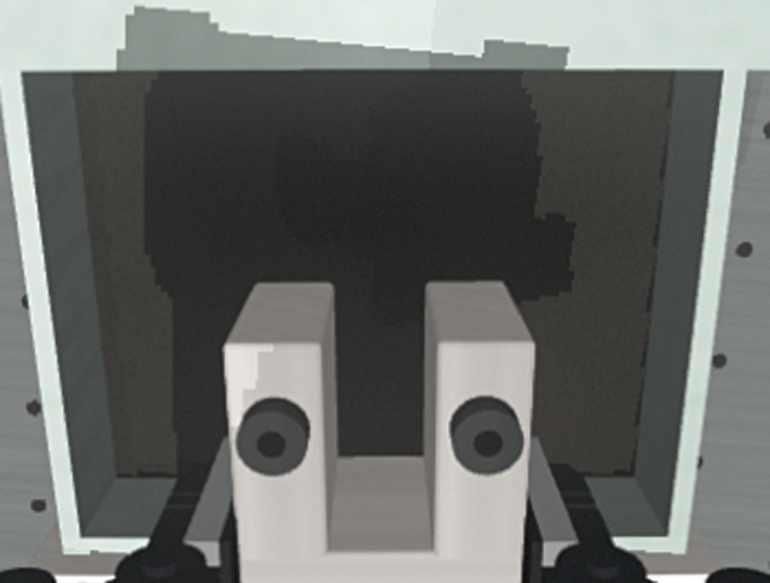

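The floor is at 0.079–0.081 in both cameras, and the walls sit symmetrically about the clamp. I descend in steps while watching the force.

Emit:
send_rows --rows '[[[0,0,0,0,0,0.015,1],[0,0,0,0,0,0.04,1],[0,0,0,0,0,0.07,1],[0,0,0,0,0,0.095,1],[0,0,0,0,0,0.108,1],[0,0,0,0,0,0.113,1],[0,0,0,0,0,0.114,1],[0,0,0,0,0,0.114,1]]]'

```text
time_s: 11.2
tcp_pos: [0.5909, 0.0033, 0.0577]
ee_rot: [3.141, -0.001, 0.091]
wrist_force: [-0.9, -0.1, -4.3]
opening: 0.0432
```

Emit:
send_rows --rows '[[[0,0,0,0,0,0.001,1],[0,0,0,0,0,0.002,1],[0,0,0,0,0,0.003,1],[0,0,0,0,0,0.004,1],[0,0,0,0,0,0.004,1]]]'

```text
time_s: 11.82
tcp_pos: [0.5903, 0.0034, 0.0527]
ee_rot: [-3.142, 0.0, 0.091]
wrist_force: [0.3, -0.5, -2.8]
opening: 0.0434
```

Emit:
send_rows --rows '[[[0,0,0,0,0,0.0005,1],[0,0,0,0,0,0.001,1],[0,0,0,0,0,0.001,1]]]'

```text
time_s: 12.2
tcp_pos: [0.5904, 0.0034, 0.0519]
ee_rot: [-3.142, 0.0, 0.091]
wrist_force: [0.5, -0.3, -2.5]
opening: 0.0433
```

Emit:
send_rows --rows '[[[0,0,0,0,0,0.0005,1],[0,0,0,0,0,0.001,1],[0,0,0,0,0,0.001,1]]]'

```text
time_s: 12.58
tcp_pos: [0.5904, 0.0034, 0.0508]
ee_rot: [-3.142, 0.0, 0.091]
wrist_force: [-0.5, -0.9, -2.7]
opening: 0.0429
```

Emit:
send_rows --rows '[[[0,0,0,0,0,0.0005,1],[0,0,0,0,0,0.001,1],[0,0,0,0,0,0.001,1]]]'

```text
time_s: 12.95
tcp_pos: [0.5907, 0.0034, 0.0505]
ee_rot: [3.142, -0.001, 0.091]
wrist_force: [-0.6, 0.4, 3.0]
opening: 0.0431
```

Contact: the force rose by 6 N. I release, then rise.

Emit:
send_rows --rows '[[[0,0,0,0,0,0,0.4],[0,0,0,0,0,0,0.25],[0,0,0,0,0,0,0.2],[0,0,0,0,0,0,0.2],[0,0,0,0,0,0,0.2]]]'

```text
time_s: 13.58
tcp_pos: [0.5904, 0.0034, 0.0499]
ee_rot: [-3.142, -0.0, 0.091]
wrist_force: [0.5, 0.1, -0.3]
opening: 0.0683
```

Emit:
send_rows --rows '[[[0,0,0,0,0,-0.01,0.2],[0,0,0,0,0,-0.03,0.2],[0,0,0,0,0,-0.07,0.2],[0,0,0,0,0,-0.11,0.2],[0,0,0,0,0,-0.13,0.2],[0,0,0,0,0,-0.13,0.2]]]'

```text
time_s: 14.32
tcp_pos: [0.5913, 0.0034, 0.1821]
ee_rot: [3.141, -0.004, 0.091]
wrist_force: [-0.2, -0.2, -0.3]
opening: 0.0683
```

```bash
python3 - <<'E'
from h import *
p,d,c=snap('wrist','w7'); go(.44,-.0103,.18,5.2)
w=load('w7');print(dep(w,315,330))
E
```

```text
shift [-0.1514 -0.0002  0.0002] turn [ 0.01 -0.07  0.04] tcp [0.5908 0.0033 0.1804] f [-0.5  0.2 -0.3] open 0.0685 t 14.375
[ 0.52384573 -0.00425768  0.1085187 ]
```

View pics/w7.png

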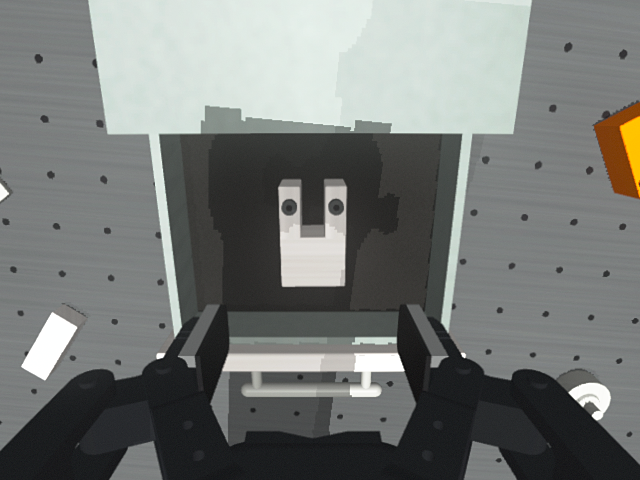

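The clamp stands flat in the drawer at (279..347, 180..287), well below the walls. The handle is at (243..381, 391), so I locate it and go behind it.

```bash
python3 - <<'E'
from h import *
w=load('w7')
for u in(243,312,381): print('handle',atz(w,u,391,.103).round(4))
for u in(106,514): print('unit',atz(w,u,133.5,.14).round(4))
for u,v in[(279,187),(347,187),(281,286),(345,286)]: print('clamp',atz(w,u,v,.111).round(4))
print(dep(w,313,265),dep(w,300,260))
go(.428,-.0116,.18,5.2)
E
```

```text
handle [0.4602 0.0473 0.103 ]
handle [ 0.4653 -0.0074  0.103 ]
handle [ 0.4702 -0.0621  0.103 ]
unit [0.6529 0.1226 0.14  ]
unit [ 0.6732 -0.0992  0.14  ]
clamp [0.6268 0.0286 0.111 ]
clamp [ 0.6308 -0.0148  0.111 ]
clamp [0.5579 0.0227 0.111 ]
clamp [ 0.5619 -0.0217  0.111 ]
[0.57563063 0.00197125 0.11135584] [0.57867211 0.01110105 0.1119416 ]
shift [-0.1634  0.      0.0002] turn [ 0.01 -0.07  0.04] tcp [0.5908 0.0033 0.1804] f [-0.5  0.2 -0.3] open 0.0685 t 14.375
```

Emit:
send_rows --rows '[[[0,0,0,-0.02,0,0,0.5],[0,0,0,-0.06,0,0,1],[0,0,0,-0.11,0,0,1],[0,0,0,-0.15,0,0,1],[0,0,0,-0.165,0,0,1],[0,0,0,-0.165,0,0.02,1],[0,0,0,-0.165,0,0.05,1],[0,0,0,-0.165,0,0.08,1],[0,0,0,-0.165,0,0.105,1],[0,0,0,-0.165,0,0.12,1],[0,0,0,-0.165,0,0.124,1],[0,0,0,-0.165,0,0.124,1]]]'

```text
time_s: 15.88
tcp_pos: [0.4264, -0.0117, 0.0562]
ee_rot: [3.142, -0.0, 0.091]
wrist_force: [0.2, -0.2, -0.2]
opening: -0.0001
```

```bash
python3 - <<'E'
from h import *
snap('side','s8');crop('s8',190,130,390,280,4,'c15');go(.5,-.005,.057,5.2)
E
```

```text
shift [ 0.0737  0.     -0.0003] turn [ 0.01 -0.06  0.04] tcp [ 0.4266 -0.0117  0.0566] f [-0.3 -0.3  1. ] open -0.0001 t 15.925
```

View pics/c15.png

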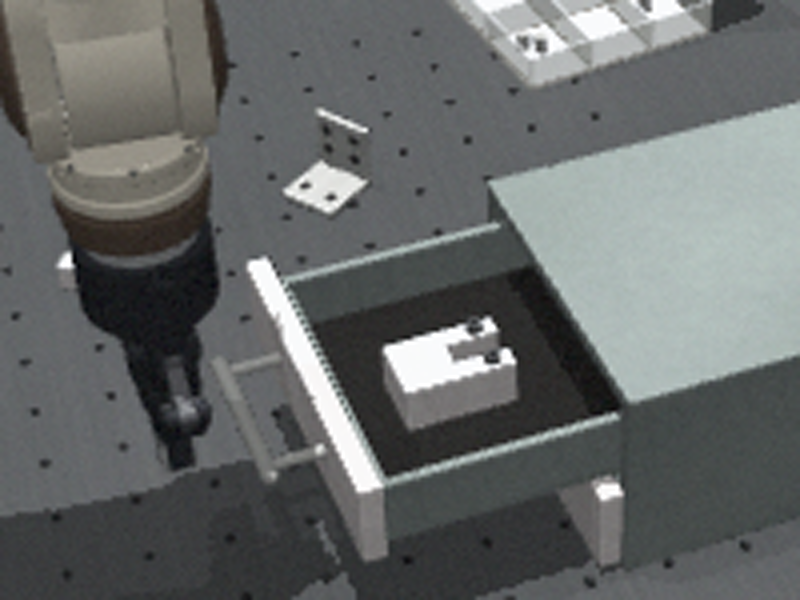

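The clamp is flat on the drawer floor, and the shut fingers are just in front of the handle. I push it smoothly.

Emit:
send_rows --rows '[[[0,0,0,0.008,0,0,1],[0,0,0,0.015,0,0,1],[0,0,0,0.02,0,0,1],[0,0,0,0.024,0,0,1],[0,0,0,0.029,0,0,1],[0,0,0,0.036,0,0,1],[0,0,0,0.045,0,0,1],[0,0,0,0.055,0,0,1],[0,0,0,0.065,0,0,1],[0,0,0,0.075,0,0,1],[0,0,0,0.085,0,0,1],[0,0,0,0.095,0,0,1]]]'

```text
time_s: 17.42
tcp_pos: [0.5214, -0.0029, 0.0558]
ee_rot: [-3.141, 0.0, 0.091]
wrist_force: [-1.5, 0.3, -0.2]
opening: -0.0001
```

Emit:
send_rows --rows '[[[0,0,0,0.01,0,0,1],[0,0,0,0.02,0,0,1],[0,0,0,0.03,0,0,1],[0,0,0,0.039,0,0,1],[0,0,0,0.047,0,0,1],[0,0,0,0.054,0,0,1],[0,0,0,0.059,0,0,1],[0,0,0,0.063,0,0,1],[0,0,0,0.066,0,0,1],[0,0,0,0.067,0,0,1],[0,0,0,0.067,0,0,1]]]'

```text
time_s: 18.8
tcp_pos: [0.5876, 0.0031, 0.056]
ee_rot: [3.141, -0.0, 0.091]
wrist_force: [-0.4, 0.2, -0.1]
opening: -0.0001
```

```bash
python3 - <<'E'
from h import *
snap('side','s9');crop('s9',190,130,390,280,4,'c16');go(.6,.004,.057,5.2)
E
```

```text
shift [ 0.0125  0.0002 -0.001 ] turn [ 0.   -0.02  0.04] tcp [0.5876 0.0031 0.056 ] f [-0.3 -0.8 -0.3] open -0.0002 t 18.85
```

View pics/c16.png

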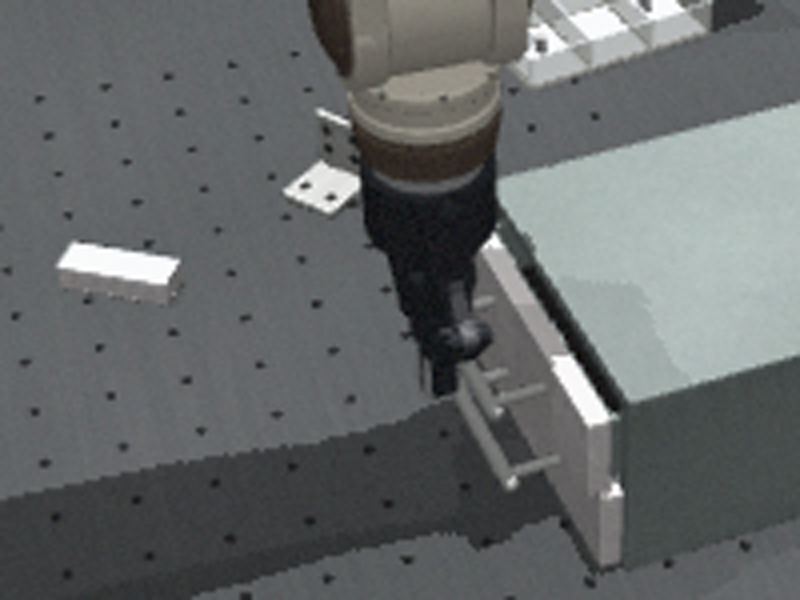

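The drawer is nearly shut, with under a centimetre left. I continue in small steps until the end stop shows in the force.

Emit:
send_rows --rows '[[[0,0,0,0.002,0,0,1],[0,0,0,0.004,0,0,1],[0,0,0,0.006,0,0,1],[0,0,0,0.007,0,0,1],[0,0,0,0.007,0,0,1]]]'

```text
time_s: 19.48
tcp_pos: [0.5946, 0.0037, 0.0559]
ee_rot: [-3.142, -0.0, 0.091]
wrist_force: [0.5, -0.5, -0.5]
opening: -0.0004
```

Emit:
send_rows --rows '[[[0,0,0,0.001,0,0,1],[0,0,0,0.002,0,0,1],[0,0,0,0.002,0,0,1]]]'

```text
time_s: 19.85
tcp_pos: [0.5965, 0.0039, 0.0558]
ee_rot: [-3.142, -0.0, 0.091]
wrist_force: [-1.6, -0.3, 1.5]
opening: -0.0001
```

Emit:
send_rows --rows '[[[0,0,0,0.001,0,0,1],[0,0,0,0.002,0,0,1],[0,0,0,0.002,0,0,1]]]'

```text
time_s: 20.23
tcp_pos: [0.5966, 0.0039, 0.0558]
ee_rot: [-3.142, 0.004, 0.091]
wrist_force: [-11.2, -0.8, 4.5]
opening: -0.0001
```

Emit:
send_rows --rows '[[[0,0,0,0.001,0,0,1],[0,0,0,0.001,0,0,1]]]'

```text
time_s: 20.48
tcp_pos: [0.5966, 0.004, 0.0557]
ee_rot: [-3.141, 0.005, 0.091]
wrist_force: [-14.4, -1.8, 7.0]
opening: -0.0003
```

The end stop is reached: position holds at 0.5966 while the force climbs to 14 N. I back off, rise and look.

Emit:
send_rows --rows '[[[0,0,0,-0.005,0,0,1],[0,0,0,-0.02,0,0,1],[0,0,0,-0.045,0,0,1],[0,0,0,-0.08,0,0,1],[0,0,0,-0.11,0,-0.02,1],[0,0,0,-0.13,0,-0.06,1],[0,0,0,-0.14,0,-0.11,1],[0,0,0,-0.14,0,-0.15,1],[0,0,0,-0.14,0,-0.17,1],[0,0,0,-0.14,0,-0.17,1],[0,0,0,-0.14,0,-0.17,1]]]'

```text
time_s: 21.85
tcp_pos: [0.4598, -0.0086, 0.2248]
ee_rot: [-3.141, 0.001, 0.091]
wrist_force: [0.3, -0.1, 0.3]
opening: -0.0004
```

```bash
python3 - <<'E'
from h import *
snap('side','s10');crop('s10',220,130,420,280,4,'c17');snap('wrist','w10');go(.4,0,.2,5.2);snap('top','t10')
E
```

```text
shift [-0.0585 -0.014   0.0247] turn [-0.01  0.1   0.04] tcp [ 0.4596 -0.0086  0.2246] f [-0.6 -0.4  0.7] open -0.0 t 21.95
```

View pics/c17.png

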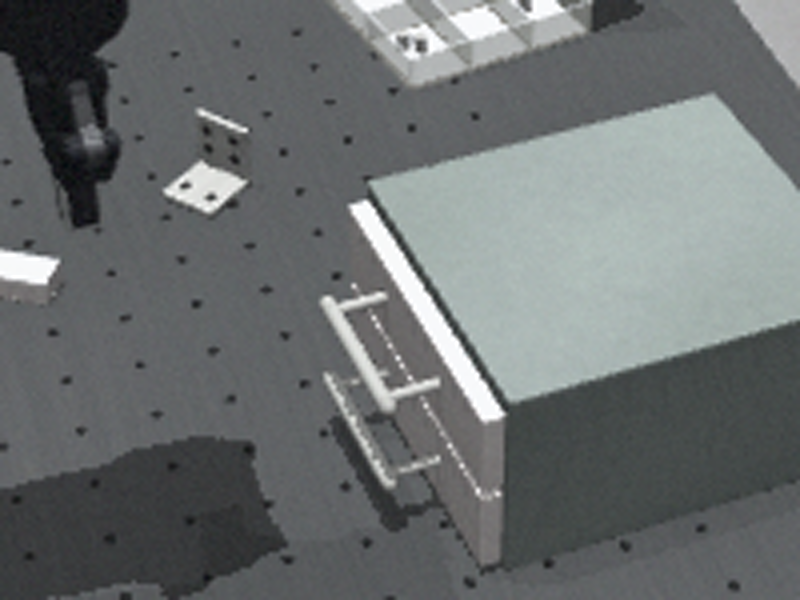

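View pics/w10.png

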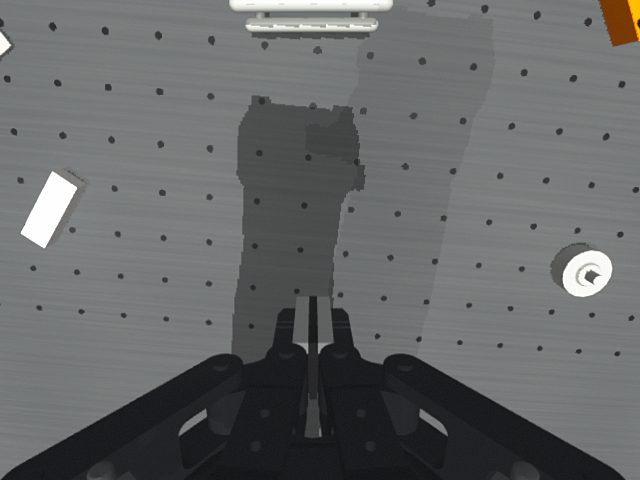

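The drawer front is flush with the shut lower drawer, and the robot is clear of everything.

```bash
python3 -c "
from h import *
print(r.job_done())"
```

```text
the job is handed in; nothing more can be done
None
```

The specimen clamp is in the top drawer, flat on its underside, and the drawer is shut against its end stop. I handed the job in at about 22 s.

- **First grasp missed:** the fingers shut on nothing, just above the clamp, and did not move it. The wrist and side pictures put the real fingertips about 31 mm short of the reported TCP. I corrected for that, and the second grasp held at a 43 mm opening.
- **Placing:** I lowered the clamp in 1 mm steps until the force rose by about 6 N, then released it. The wrist camera then put its top at z ≈ 0.111, which is the floor's 79 mm plus the clamp's 32 mm, so it is flat. The side view agreed.
- **Shutting:** I pushed the handle until it stopped moving and the force rose to about 14 N. The handle ended near x ≈ 0.613, where the measured opening of about 0.147 m said it should. The drawer's front is flush with the lower one in the side view.
- **Final state:** the gripper is empty and clear of everything. The black and orange look-alikes were not touched. I did not see the clamp again after the drawer closed.

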